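# Right the fallen lens-solution bottle and secure it in its holder

## Robot

A 6-joint arm with a two-finger parallel gripper is mounted at the origin on the work surface. World frame = base frame: x ahead of the robot, y to its left, z up, the work surface at z = 0. Lengths are in mm, angles in rad, forces in N, time in s.
With the tool pointing down it reaches from about 350 to 975 mm from the base axis. Payload 4.9 kg.
Tool frame: the origin (TCP) lies on the front face of the gripper's body, between the roots of the fingers; the fingertips stand 73 mm ahead of it and the grasp point (between the pads) lies 54 mm ahead of it; z points along the fingers, y is the line along which they close (so a half turn about z gives the same grasp; the last joint's range is limited). The gripper opens to 85 mm and grips with 20 to 120 N. Pads are 22 mm wide; open, the fingers measure 114 mm over their backs; the gripper's body (76 mm by 85 mm) begins 54 mm behind the grasp point. The pads swing forward as they close: fully open they stand 13 mm farther back than shut.
Start: joints at [1.016, 0.053, 1.613, -0, 1.476, -0.119], TCP at [263.823, 566.568, 303.904] pointing down, gripper open.
Joint ranges: [-3.01, 3.01], [-1.01, 2.22], [0.06, 2.58], [-1.02, 4.17], [0.09, 2.62], [-3.14, 3.14]. Speed limits (rad/s): [2.57, 2.57, 3.14, 3.14, 3.14, 3.14].

## Interface

Orientations are given as a rotation vector (axis times angle).
In Python, from station import monitor, get_image, job gives the robot as it stands. The module is installed in compiled form; this text tells all that it offers.
- The arm moves only by the shell command python3 -m jog 'ROWS' [FORCE]. ROWS is JSON, one flat list of numbers, 7 for each row, row after row: the shift along the tool's x, y, z each as a share of 10 cm, from -1 to 1, then the turn, a rotation vector about the tool's x, y, z each as a share of pi/2 rad, from -1 to 1, then the opening, from 0 (shut) to 1 (fully open). A call has 1 to 8 rows; each row shifts and turns the commanded pose from where the row before left it, along the tool's axes as they then stand; what a row does not reach is not made up. A row lasts 1/10 s, in which the tool goes at most 50 mm and 8.59 degrees, less where a joint would pass 70% of its speed; a pose out of reach is approached as far as the arm can. A call with a number of a shift or a turn outside -1 to 1 is refused whole. A call with a gripper value outside its range is refused whole. The fingers move at their own pace and stop on an object; FORCE is the grip in N (left out, the last holds). Time passes only in rows, so rows that do not move let the fingers close. It gives the time, the measured TCP pose, the force, the opening and the grip force at its end, in the units of the state.
- monitor.read_state(): the state, without advancing time (a new reading comes with each control period).
- get_image(name): name is "scene" or "side" or "wrist"; returns a dict with "image" (480x640x3 uint8, blue, green, red), "K" (3x3 intrinsics, pixels), "dist_coeffs" ([k1, k2, p1, p2, k3] as OpenCV has them; the pictures are not rectified), "extrinsics" (4x4, takes a point from world to camera coordinates). Camera axes: x right, y up, looking along -z (the intrinsics and any distortion apply to the point x, -y, -z); pixel columns grow to the right and rows downward; lengths in mm; the calibration is good to about 2 mm. A picture is of the moment at which its call begins. There is no depth.
- job.finish_job(): hands the job in; it is judged then, once.
The state is a dict: "clock": time; "q": joint angles; "qd": joint speeds; "tau": joint torques, N m; "tcp_pos": TCP position; "eef_rot": TCP orientation; "force": force on the tool from outside, world axes, zero at the start; "torque": the same for the moment, N m; "gripper_width": finger opening in mm; "grasp_force": force on a finger pad.
Only numpy, scipy, OpenCV 4.12 (cv2) and the standard library are available. Lean on these libraries where they do the work, as an engineer would, in place of code of your own. Each camera call takes 0.05 s, during which the arm holds its last target. There are 200 camera calls.

## Task

A bottle of lens solution has fallen over on the eye-clinic table, and a small lens pot is standing in its place in the white two-bay holder. Take the pot out of its bay and stand it upright in the blue tray, then stand the fallen bottle upright in the bay you have cleared, and finally slide the holder's fence fully in. Leave the other bottle in the holder and everything else on the table where they are.

Things in the scene. Friction and masses are not known exactly. Their poses are not given: they have to be found in the camera images.
- bottle_mid (a point): Fallen bottle: white, blue label, orange cap, 0.11 to 0.22 kg. 120 mm tall: body 48 mm wide (its y), 36 deep (its x), 88 tall, neck 33 across and 10 tall, cap 27 across and 22 tall. This point is on its axis, 60 mm from the bottom; z points from bottom to cap. Starts lying on a 48 mm wide face, axis level, 18 mm above the table. Centre of mass about 10 mm nearer the bottom.
- twin_mid (a point): The other bottle, same shape, size and colours as the fallen one, standing upright in one of the holder's bays (either). This point is half-way up (60 mm above its bottom); z points to its cap. Leave it alone.
- pot_mid (a point): Small round lens pot standing upright in the other bay: amber glass 42 mm across with a white lid 45 mm across, 40 mm tall overall (the lid is the top 12 mm), 0.06 kg. This point is at its centre, half-way up; z points up through the lid.
- tray: Blue open tray, fixed on the table, 150 mm (its x) by 120 mm (its y) outside, 22 mm high, walls 4 mm and floor 4 mm thick. Origin at the centre of its underside, z up.
- holder: White bottle holder fixed to the table, open above. Base plate 8 mm thick, 250 wide (y), from x = -130 to 45 mm. Origin at table height under the middle of the two bays; x points away from the robot, y to its left, z up. Back wall: inner face at x = 39 mm, top 53 mm above the table. Rims along both ends 22 mm high; a 4 mm thick divider at y = 0, 24 mm high.
- bay_left (a point): Middle of the left bay (grey square 72 by 88 mm) at the height of its floor, 8 mm above the table; 60 mm to the left (y = +60 mm) of the holder's middle; axes as the holder's.
- bay_right (a point): Middle of the right bay, the same, 60 mm to the right (y = -60 mm) of the holder's middle.
- fence (a joint): How far the fence is open, m: 0 fully in (inner face 38 mm in front of the middle of the bays), up to 0.078 out towards the robot (the holder's -x). It slides with about 2 N of friction and stays where it is left. It starts open by 50 mm or more; it can be pushed in from the robot's side.
- fence_mid (a point): Middle of the fence, a black bar 8 mm thick (x) and 236 mm wide (y) between 9 and 39 mm above the table, with a green grip tab 10 mm thick and 50 mm wide on top at its middle reaching 47 mm. This point is in the middle of its thickness and width, 30 mm above the table; axes as the holder's.
- dropper: Bystander: amber dropper bottle with a red cap, 30 mm across, 70 mm tall, standing. Origin at its bottom.
- drops: Bystander: small white bottle with a green cap, 28 mm across, 62 mm tall, standing. Origin at its bottom.
- eye_model: Bystander: model eye, a 36 mm white ball on a stem and a black 64 mm foot, 90 mm tall. Origin at its bottom.
- occluder: Bystander: flat black occluder paddle lying on the table, disc 56 mm across with a 105 mm long handle along its x, 5 mm thick. Origin under the disc.
- beaker: Bystander: steel beaker, 66 mm across, 80 mm tall. Origin at its bottom.
- lens_case: Bystander: flat contact-lens case with two round lids, 34 by 70 mm, 18 mm tall. Origin at its bottom.
Things that resemble listed ones, but are neither listed nor needed, are in the scene too. What is shaped like the part that bears pot_mid but purple is not meant.

How it is judged (in metres and radians):
On the way, in this order (a step that is already met when the one before it is completed fails the run):
1. the lens pot stands upright in the blue tray, let go (x of pot_mid in the frame of tray between -0.062 and 0.062 m and y of pot_mid in the frame of tray between -0.047 and 0.047 m and height (world z) of pot_mid below 0.034 m and angle between pot_mid's own z axis and vertical below 0.15 rad and contact force between pot and the fingers below 0.1 N), for 0.2 s.
2. the fallen bottle stands upright in the cleared bay, let go, with the fence still open (angle between bottle_mid's own z axis and vertical below 0.12 rad and height (world z) of bottle_mid between 0.062 and 0.074 m and ((x of bottle_mid in the frame of bay_left between -0.035 and 0.03 m and y of bottle_mid in the frame of bay_left between -0.04 and 0.04 m) or (x of bottle_mid in the frame of bay_right between -0.035 and 0.03 m and y of bottle_mid in the frame of bay_right between -0.04 and 0.04 m)) and contact force between bottle and the fingers below 0.1 N and value of joint fence above 0.02 m), for 0.2 s.
3. the fence is fully in (value of joint fence below 0.008 m), for 0.2 s.
At the end, for the whole second after the job is handed in: Pot upright (0.15 rad) on the tray floor; fallen bottle upright (0.12 rad) on the floor of the cleared bay, within 30 mm of its middle in depth (35 towards the fence) and 40 mm sideways; fence within 8 mm of fully in; other bottle upright, within 30 mm of its start; all at rest (x of pot_mid in the frame of tray between -0.062 and 0.062 m and y of pot_mid in the frame of tray between -0.047 and 0.047 m and height (world z) of pot_mid below 0.034 m and angle between pot_mid's own z axis and vertical below 0.15 rad and angle between each of bottle_mid, twin_mid's own z axis and vertical below 0.12 rad and height (world z) of bottle_mid between 0.062 and 0.074 m and ((x of bottle_mid in the frame of bay_left between -0.035 and 0.03 m and y of bottle_mid in the frame of bay_left between -0.04 and 0.04 m) or (x of bottle_mid in the frame of bay_right between -0.035 and 0.03 m and y of bottle_mid in the frame of bay_right between -0.04 and 0.04 m)) and value of joint fence below 0.008 m and distance of twin_mid from where it was at the start of the episode below 0.03 m and linear speed of each of bottle, pot below 0.02 m/s); the robot touches nothing.
It fails at once if the bottle already standing in the holder is tipped, lifted out or shifted by more than 30 mm (angle between twin_mid's own z axis and vertical above 0.4 rad or distance of twin_mid from where it was at the start of the episode above 0.03 m).
It fails at once if a bystander on the table is shifted by more than 30 mm (distance of any of dropper, drops, eye_model, occluder, beaker, lens_case from where it was at the start of the episode above 0.03 m).
It also fails if it takes over 72 s, if anything falls off the work surface, if the arm or the gripper's body presses on something with over 40 N, if the wrist force passes 120 N, or if a joint passes its speed limit or range.

## Working session

There is one attempt and no reset: what is moved stays moved. The work goes in short steps, Python scripts to look and compute and a shell command to move; the robot and the scene stay as the last step left them, time stands still between calls to the robot, and variables do not carry over. Pictures are saved under pics/ and viewed, at most 10 in all, crops included, and the job is handed in when it is done.

```bash
mkdir -p pics
cat > h.py <<'E'
import numpy as np, cv2
from station import monitor, get_image, job
from scipy.spatial.transform import Rotation as R
F=np.diag([1.,-1,-1])
def ray(im,px):
    E=np.array(im["extrinsics"]);K=np.array(im["K"]);d=np.array(im["dist_coeffs"])
    p=cv2.undistortPoints(np.array(px,float).reshape(-1,1,2),K,d).reshape(-1,2)
    v=np.c_[p,np.ones(len(p))]@F.T
    return -E[:3,:3].T@E[:3,3], v@E[:3,:3]
def onz(im,px,z):
    c,v=ray(im,px); return c+v*((z-c[2])/v[:,2])[:,None]
def proj(im,P):
    E=np.array(im["extrinsics"]);pc=(np.array(P,float).reshape(-1,3)@E[:3,:3].T+E[:3,3])@F
    return cv2.projectPoints(pc,np.zeros(3),np.zeros(3),np.array(im["K"]),np.array(im["dist_coeffs"]))[0].reshape(-1,2)
def togo(p,rv=None):
    "shift to TCP world p, in tool axes, shares of 10cm"
    s=monitor.read_state();r=R.from_rotvec(s["eef_rot"])
    return r.inv().apply(np.array(p)-s["tcp_pos"])/100
E
python3 - <<'E'
from h import *
import pickle
for n in("scene","side","wrist"):
    i=get_image(n);cv2.imwrite(f"pics/{n}0.png",i["image"]);pickle.dump(i,open(n+"0.pkl","wb"))
    c,v=ray(i,[[320,240]]);print(n,c,v)
s=monitor.read_state();print(s["clock"],s["eef_rot"],R.from_rotvec(s["eef_rot"]).as_matrix())
E
```

```text
scene [1355.0810402   528.85211149  643.18623253] [[-0.72358982 -0.47914996 -0.49682688]]
side [ 377.80262638 -849.00441834 1153.93768288] [[ 0.14732857  0.61656817 -0.77344068]]
wrist [187.87160431 601.6565966  373.92575757] [[ 0.28679531 -0.13663203 -0.9482591 ]]
0.15 [-6.79004571e-01 -3.06678141e+00  2.38241978e-03] [[-9.06539935e-01  4.22119191e-01 -8.56810246e-04]
 [ 4.22120013e-01  9.06538931e-01 -1.36398974e-03]
 [ 2.00965598e-04 -1.59818793e-03 -9.99998703e-01]]
```

View pics/scene0.png

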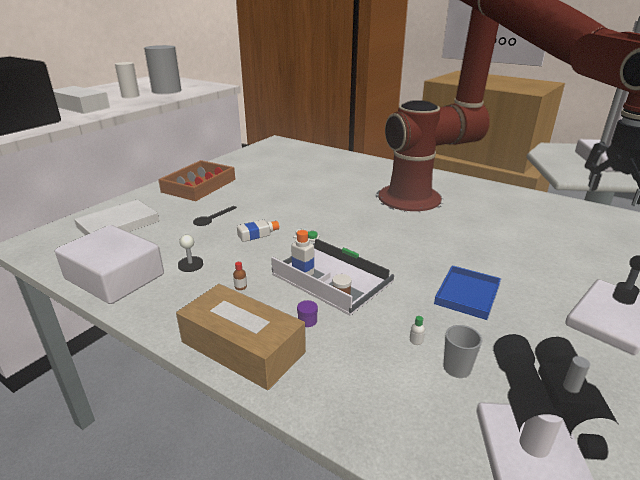

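View pics/side0.png

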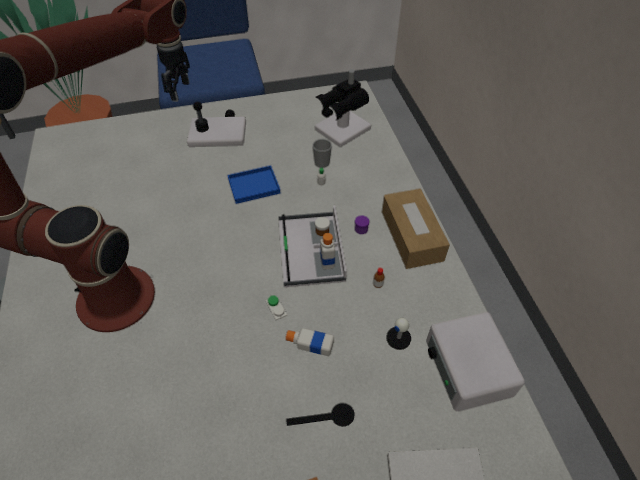

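The side view shows the fallen bottle at (312,341) and the pot at (322,227) in the far (left) bay. The twin is at (328,248), the tray at (254,184), the purple decoy at (362,225) and the lens case at (277,306). For the pot, the candidates are amber with a white lid at (322,227) and purple at (362,225). The amber one standing in the bay is the one meant, and I'll confirm it in a crop.

Run:
```python
from h import *
a=cv2.imread("pics/side0.png")[150:370,220:400];b=cv2.imread("pics/scene0.png")[200:340,220:410]
a=cv2.resize(a,(440,538),interpolation=2);b=cv2.resize(b,(360,265),interpolation=2)
o=np.zeros((538,800,3),np.uint8);o[:,:440]=a;o[:265,440:]=b;cv2.imwrite("pics/crop1.png",o)
```

```text
(no output)
```

View pics/crop1.png

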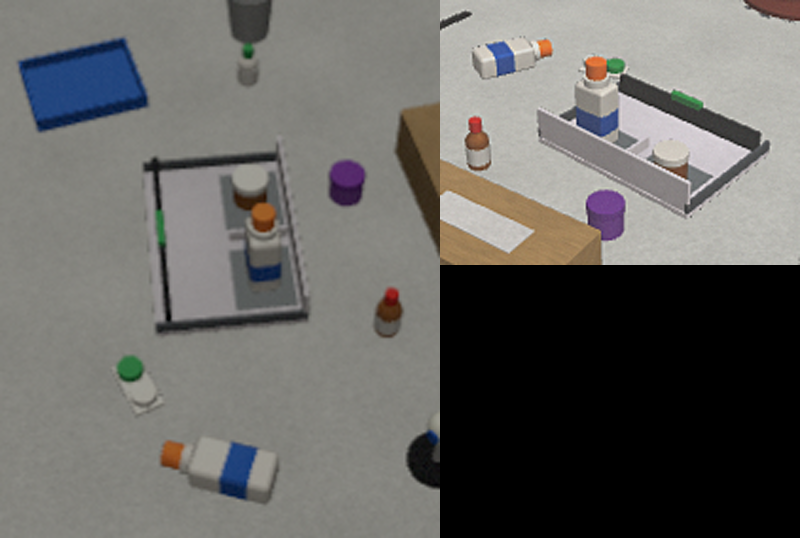

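The crop confirms it: the amber pot with the white lid is at crop (250,185), standing in the left bay. The fallen bottle at crop (230,468) has its cap towards the robot.

Run:
```python
from h import *
import pickle
S=pickle.load(open("side0.pkl","rb"));C=pickle.load(open("scene0.pkl","rb"))
def comps(i,lo,hi,win):
    x0,y0,x1,y1=win;h=cv2.cvtColor(i["image"],cv2.COLOR_BGR2HSV)[y0:y1,x0:x1]
    m=cv2.inRange(h,lo,hi);n,l,st,ce=cv2.connectedComponentsWithStats(m)
    return [(st[k,4],ce[k]+[x0,y0],l==k) for k in range(1,n) if st[k,4]>12]
def show(nm,lst,im,z):
    for a,c,_ in lst: print(nm,a,c.round(1),onz(im,[c],z)[0].round(1))
W=(200,150,400,400);W2=(200,180,520,340)
O=((5,150,120),(18,255,255));B=((105,120,60),(125,255,255));G=((50,120,60),(75,255,255))
show("orange S",comps(S,*O,W),S,18);show("orange C",comps(C,*O,W2),C,18)
show("blue S18",comps(S,*B,W),S,30);show("blue C",comps(C,*B,W2),C,30)
show("green S",comps(S,*G,W),S,43);show("green C",comps(C,*G,W2),C,43)
# tray corners
for im,win,cn in((S,(200,150,290,210),0),(C,(420,250,520,320),1)):
    m=max(comps(im,*B,win),key=lambda t:t[0])[2].astype(np.uint8)
    cs=cv2.findContours(m,0,1)[0];cs=max(cs,key=cv2.contourArea)
    r=cv2.minAreaRect(cs);p=cv2.approxPolyDP(cs,4,True).reshape(-1,2)+list(win[:2]);print("tray",p.tolist());print(onz(im,p,22).round(0)[:,:2].tolist())
f=lambda x,y:[220+x/2.444,150+y/2.444]
g=lambda x,y:[220+(x-440)/1.895,200+y/1.893]
P=lambda n,p,z,im=S:print(n,onz(im,[p],z)[0].round(1))
P("pot lid top",f(250,176),48);P("pot lidtopC",g(671,148),48,C)
P("fence L",f(153,160),39);P("fence R",f(165,322),39)
P("wall L",f(279,138),53);P("wall R",f(307,308),53)
P("wall RC",g(539,110),53,C);P("wall LC",g(689,186),53,C)
for q in((199,438),(277,462),(272,500),(190,487)):P("bottle",f(*q),36)
P("twin cap",f(264,210),128);P("twincapC",g(596,60),128,C)
P("case",f(138,384),18)
```

```text
orange S 57 [327.2 236.3] [618.2  65.4  18. ]
orange S 59 [290.  334.7] [ 446.  -230.6   18. ]
orange C 49 [275.2 225. ] [ 443.7 -234.3   18. ]
orange C 114 [302.1 235.6] [ 452.  -130.2   18. ]
blue S18 1322 [253.3 184. ] [437.5 324.4  30. ]
blue S18 65 [328.2 261.3] [596.2 -34.2  30. ]
blue S18 225 [316.6 342. ] [ 506.1 -273.    30. ]
blue C 155 [252.8 230.3] [ 522.1 -252.3   30. ]
blue C 107 [306.6 265.3] [586.5 -20.1  30. ]
blue C 2267 [467.7 292. ] [473.3 350.4  30. ]
green S 13 [321.  170.1] [661.7 323.1  43. ]
green S 29 [285.2 242.4] [490.1  51.5  43. ]
green S 75 [272.8 300.4] [ 420.5 -134.1   43. ]
green C 43 [312.3 234.2] [466.1 -85.3  43. ]
green C 26 [350.1 251.5] [487.5  47.1  43. ]
green C 37 [419.2 319.6] [641.8 301.4  43. ]
tray [[270, 166], [228, 175], [236, 203], [279, 192]]
[[505.0, 405.0], [363.0, 395.0], [372.0, 261.0], [512.0, 277.0]]
tray [[452, 266], [434, 303], [486, 319], [499, 278]]
[[375.0, 280.0], [545.0, 298.0], [536.0, 411.0], [363.0, 394.0]]
pot lid top [611.2  98.1  48. ]
pot lidtopC [608.4  95.6  48. ]
fence L [502.7 159.6  39. ]
fence R [470.1 -82.   39. ]
wall L [660.  146.4  53. ]
wall R [ 625.4 -110.2   53. ]
wall RC [635.9 -88.5  53. ]
wall LC [668.3 155.5  53. ]
bottle [ 476.2 -231.8   36. ]
bottle [ 548.1 -277.9   36. ]
bottle [ 532.6 -318.    36. ]
bottle [ 455.5 -284.6   36. ]
twin cap [597.5 -22.4 128. ]
twincapC [595. -25. 128.]
case [ 427.2 -141.1   18. ]
```

```bash
python3 -m jog '[-0.36,-0.2,0.05,0,0,0,1,-0.36,-0.2,0.05,0,0,0,1,-0.36,-0.2,0.05,0,0,0,1,-0.36,-0.2,0.05,0,0,0,1,-0.36,-0.2,0.05,0,0,0,1,-0.36,-0.2,0.05,0,0,0,1,-0.36,-0.2,0.05,0,0,0,1,-0.36,-0.2,0.05,0,0,0,1]' 30
python3 -m jog '[-0.36,-0.2,0.05,0,0,0,1,-0.36,-0.2,0.05,0,0,0,1,-0.36,-0.2,0.05,0,0,0,1,-0.36,-0.2,0.05,0,0,0,1,0,0,0,0,0,-0.09,1,0,0,0,0,0,-0.09,1,0,0,0,0,0,0,1]'
python3 - <<'E'
from h import *
i=get_image("wrist");cv2.imwrite("pics/w1.png",i["image"])
import pickle;pickle.dump(i,open("w1.pkl","wb"))
print(proj(i,[[610,97,48],[596,-24,128]]).round(0), togo([610,97,150]),monitor.read_state()["tcp_pos"],monitor.read_state()["force"])
E
```

```text
clock: 0.95
tcp_pos: [457.9, 298.4, 263.5]
eef_rot: [-0.679, -3.067, 0.0]
force: [-0.3, -0.2, -0.4]
gripper_width: 85.1
grasp_force: 0.0
clock: 1.65
tcp_pos: [554.2, 166.1, 243.4]
eef_rot: [-0.242, -3.131, 0.0]
force: [-0.6, 0.3, -0.0]
gripper_width: 85.4
grasp_force: 0.0
[[244. 314.]
 [  7. 391.]] [-0.66164034 -0.59876538  0.93477853] [554.01731202 166.44576307 243.51049573] [-0.56799511  0.44798726  0.09755058]
```

View pics/w1.png

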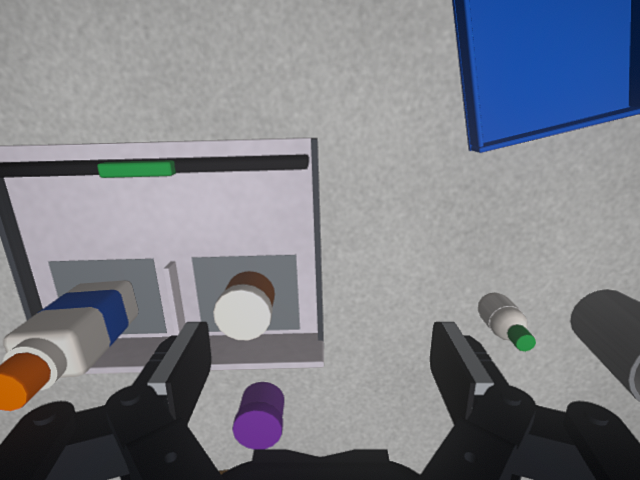

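The wrist view shows the pot lid centred at (244,313), where I predicted (244,314). The left bay square is at x 192–298, y 255–331, the fence tab is at (137,169) and the tray corner at (478,152).

Run:
```python
from h import *
import pickle
i=pickle.load(open("w1.pkl","rb"))
P=lambda n,z,*p:print(n,onz(i,p,z).round(1)[:,:2].tolist())
P("lid",48,(244,313));P("bayL TL,TR,BR",8,(192,257),(296,255),(299,329));P("tab top edges",47,(98,164),(174,163));P("fence end",39,(308,156),(308,167))
P("tray corner top",22,(473,152));P("tray inner edge",22,(640,107))
print("above pot",togo([610.5,97,150]))
```

```text
lid [[609.2, 97.4]]
bayL TL,TR,BR [[571.0, 53.4], [582.7, 140.5], [653.5, 130.8]]
tab top edges [[483.0, 24.4], [490.1, 75.2]]
fence end [[500.1, 165.5], [507.6, 164.2]]
tray corner top [[517.9, 284.9]]
tray inner edge [[505.3, 400.5]]
above pot [-0.6665795  -0.59798775  0.93477511]
```

```bash
python3 -m jog '[-0.33,-0.3,0.1,0,0,0,1,-0.33,-0.3,0.1,0,0,0,1,0,0,0.3,0,0,0,1,0,0,0.3,0,0,0,1,0,0,0.3,0,0,0,1,0,0,0.2,0,0,0,1,0,0,0.14,0,0,0,1,0,0,0,0,0,0,1]'
python3 -m jog '[0,0,0,0,0,0,0.4,0,0,0,0,0,0,0.4,0,0,0,0,0,0,0.4,0,0,0,0,0,0,0.4,0,0,0,0,0,0,0.4,0,0,0,0,0,0,0.4,0,0,0,0,0,0,0.4]' 25
```

```text
clock: 2.5
tcp_pos: [608.6, 97.5, 97.4]
eef_rot: [-0.241, -3.128, 0.001]
force: [-0.0, 0.3, 0.5]
gripper_width: 85.2
grasp_force: 0.0
clock: 3.2
tcp_pos: [611.3, 97.3, 101.9]
eef_rot: [0.24, 3.13, 0.0]
force: [-1.4, -0.5, 6.1]
gripper_width: 43.7
grasp_force: 25.5
```

```bash
python3 -m jog '[0,0,-0.2,0,0,0,0.4,0,0,-0.3,0,0,0,0.4,0,0,-0.3,0,0,0,0.4,0,0,0,0,0,0,0.4]'
python3 - <<'E'
from h import *
i=get_image("wrist");cv2.imwrite("pics/w2.png",i["image"])
print(togo([438,337,180]),togo([438,337,96]))
E
```

```text
clock: 3.6
tcp_pos: [613.0, 97.4, 185.6]
eef_rot: [0.24, 3.122, 0.002]
force: [0.3, 0.9, 0.5]
gripper_width: 44.2
grasp_force: 25.7
[2.08312616 2.103397   0.01959283] [2.0879923  2.10242159 0.85957817]
```

View pics/w2.png

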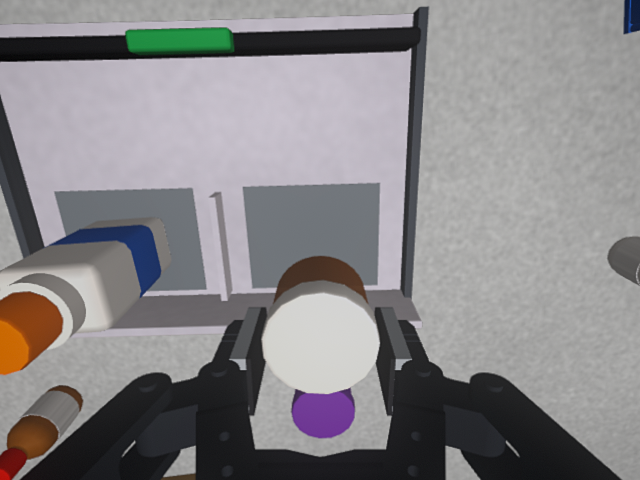

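```bash
python3 -m jog '[0.26,0.263,0,0,0,0,0.4,0.26,0.263,0,0,0,0,0.4,0.26,0.263,0,0,0,0,0.4,0.26,0.263,0,0,0,0,0.4,0.26,0.263,0,0,0,0,0.4,0.26,0.263,0,0,0,0,0.4,0.26,0.263,0,0,0,0,0.4,0.26,0.263,0,0,0,0,0.4]'
python3 -m jog '[0,0,0,0,0,0,0.4,0,0,0.2,0,0,0,0.4,0,0,0.2,0,0,0,0.4,0,0,0.2,0,0,0,0.4,0,0,0.1,0,0,0,0.4,0,0,0.1,0,0,0,0.4,0,0,0.05,0,0,0,0.4,0,0,0,0,0,0,0.4]'
python3 - <<'E'
from h import *
i=get_image("wrist");cv2.imwrite("pics/w3.png",i["image"]);i=get_image("scene");cv2.imwrite("pics/s3.png",i["image"][190:390,380:580])
E
```

```text
clock: 4.45
tcp_pos: [434.8, 337.5, 177.8]
eef_rot: [-0.24, -3.13, 0.003]
force: [0.2, 0.5, -1.3]
gripper_width: 43.8
grasp_force: 25.8
clock: 5.25
tcp_pos: [437.1, 336.5, 97.3]
eef_rot: [-0.24, -3.13, 0.004]
force: [-8.1, -7.1, 16.1]
gripper_width: 43.7
grasp_force: 27.4
```

```bash
python3 -m jog '[0,0,-0.03,0,0,0,0.4,0,0,0,0,0,0,0.8,0,0,0,0,0,0,0.8,0,0,0,0,0,0,0.8,0,0,0,0,0,0,0.8,0,0,-0.2,0,0,0,1,0,0,-0.3,0,0,0,1,0,0,-0.3,0,0,0,1]'
python3 -m jog '[0,0,-0.3,0,0,0,1,0,0,-0.3,0,0,0,1,0,0,0,0,0,0,1]'
python3 - <<'E'
from h import *
i=get_image("wrist");cv2.imwrite("pics/w3.png",i["image"])
m=cv2.inRange(cv2.cvtColor(i["image"],cv2.COLOR_BGR2HSV),(100,120,40),(128,255,255))
c=max(cv2.findContours(m,0,1)[0],key=cv2.contourArea);print(cv2.boundingRect(c),onz(i,[[320,300]],44))
print(proj(i,[438,337,44]))
E
```

```text
clock: 6.15
tcp_pos: [436.2, 336.7, 177.9]
eef_rot: [-0.24, -3.131, 0.002]
force: [0.6, -0.3, 0.5]
gripper_width: 85.3
grasp_force: 0.0
clock: 6.45
tcp_pos: [438.8, 338.2, 243.5]
eef_rot: [0.239, 3.124, 0.009]
force: [0.4, 0.4, 0.5]
gripper_width: 85.1
grasp_force: 0.0
(222, 103, 193, 215) [[496.16342342 330.00539608  44.        ]]
[[317.29366541 228.10290309]]
```

View pics/w3.png

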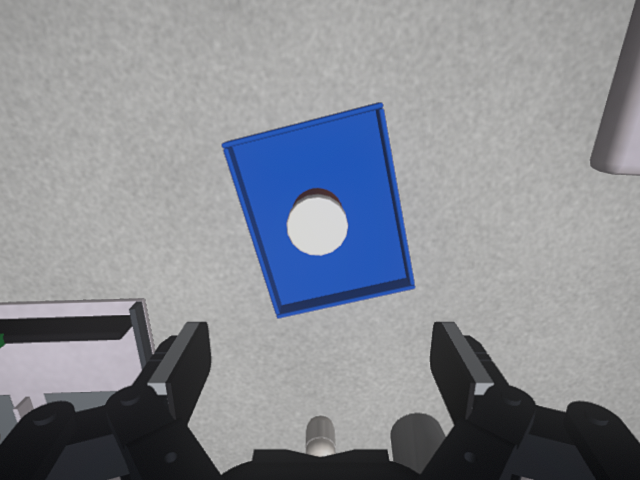

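The pot stands upright in the middle of the tray, with its lid at (317,225). Next is the bottle.

```bash
cat > q.py <<'E'
from h import *
s=monitor.read_state();print(list(np.round(s["q"],4)),list(np.round(s["tcp_pos"],1)),R.from_rotvec(s["eef_rot"]).as_matrix().round(3).tolist())
E
python3 q.py
python3 -m jog '[-0.1,-0.42,0,0,0,0,1,-0.1,-0.42,0,0,0,0,1,-0.1,-0.42,0,0,0,0,1,-0.1,-0.42,0,0,0,0,1,-0.1,-0.42,0,0,0,0,1,-0.1,-0.42,0,0,0,0,1,-0.1,-0.42,0,0,0,0,1]'; python3 q.py
python3 -m jog '[-0.1,-0.42,0,0,0,0,1,-0.1,-0.42,0,0,0,0,1,-0.1,-0.42,0,0,0,0,1,-0.1,-0.42,0,0,0,0,1,-0.1,-0.42,0,0,0,0,1,-0.1,-0.42,0,0,0,0,1,-0.1,-0.42,0,0,0,0,1,0,0,0,0,0,0,1]'
python3 -m jog '[0,0,0,0,0,0.075,1,0,0,0,0,0,0.075,1,0,0,0,0,0,0.07,1,0,0,0,0,0,0,1]'; python3 q.py
python3 - <<'E'
from h import *
import pickle
i=get_image("wrist");cv2.imwrite("pics/w4.png",i["image"]);pickle.dump(i,open("w4.pkl","wb"))
S=pickle.load(open("side0.pkl","rb"));C=pickle.load(open("scene0.pkl","rb"))
print("purple",onz(S,[[362,218]],40),onz(C,[[307,306]],40))
print("box S bottom",onz(S,[[411,265],[384,212]],0).round(),"box C bottom",onz(C,[[182,344],[268,381],[303,350]],0).round())
E
```

```text
[np.float64(0.5222), np.float64(-0.0745), np.float64(1.8463), np.float64(0.0), np.float64(1.3642), np.float64(-0.8956)] [np.float64(437.9), np.float64(337.6), np.float64(240.8)] [[-0.988, 0.152, 0.005], [0.152, 0.988, 0.003], [-0.004, 0.003, -1.0]]
clock: 7.2
tcp_pos: [460.1, 34.1, 236.1]
eef_rot: [-0.24, -3.13, -0.0]
force: [0.7, 0.1, 0.5]
gripper_width: 85.1
grasp_force: 0.0
[np.float64(-0.0876), np.float64(-0.3037), np.float64(2.052), np.float64(-0.0), np.float64(1.3958), np.float64(-1.5055)] [np.float64(460.1), np.float64(34.1), np.float64(236.1)] [[-0.988, 0.152, -0.002], [0.152, 0.988, 0.0], [0.002, -0.0, -1.0]]
clock: 8.0
tcp_pos: [484.7, -269.4, 236.1]
eef_rot: [-0.248, -3.13, 0.0]
force: [0.6, 0.9, -0.6]
gripper_width: 85.3
grasp_force: 0.0
clock: 8.4
tcp_pos: [484.9, -264.5, 236.1]
eef_rot: [-0.773, -3.042, -0.002]
force: [0.6, -0.9, 0.3]
gripper_width: 85.6
grasp_force: 0.0
[np.float64(-0.6342), np.float64(-0.0674), np.float64(1.8476), np.float64(0.0002), np.float64(1.3644), np.float64(-1.7072)] [np.float64(484.9), np.float64(-264.5), np.float64(236.1)] [[-0.879, 0.478, -0.002], [0.478, 0.879, 0.002], [0.003, 0.001, -1.0]]
purple [[732.83372232  92.51579132  40.        ]] [[729.81740966  81.76735558  40.        ]]
box S bottom [[831. -82.   0.]
 [820. 134.   0.]] box C bottom [[933. -89.   0.]
 [912. 120.   0.]
 [809. 127.   0.]]
```

View pics/w4.png

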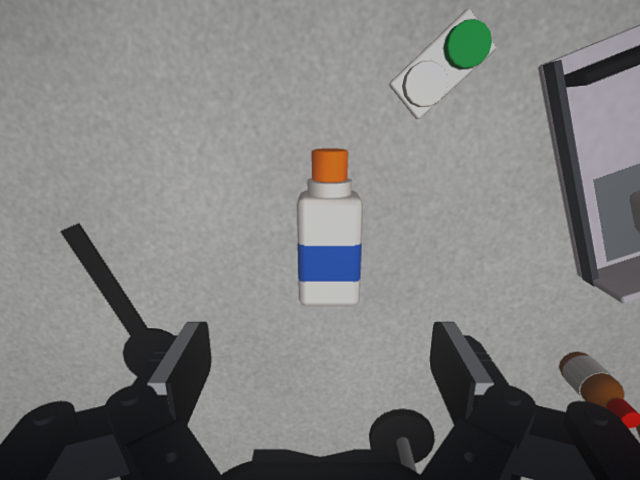

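The wrist view shows the bottle lying along the tool's x axis. Its body spans x 298–361 and y 193–305, and the cap end is at (330,149).

Run:
```python
from h import *
import pickle
i=pickle.load(open("w4.pkl","rb"))
a=onz(i,[[330,149]],22)[0];b=onz(i,[[329.5,304]],34)[0];s=onz(i,[[329.5,194]],34)[0]
print(a,b,s,np.linalg.norm(a[:2]-b[:2]),np.linalg.norm(s[:2]-b[:2]),np.degrees(np.arctan2(*(a-b)[1::-1])))
ax=(a-b);ax[2]=0;ax/=np.linalg.norm(ax)
for L in(60,):
    g=b+ax*58;g[2]=28;print("grasp",g)
    t=np.radians(35);z=np.cos(t)*np.array([0,0,-1])-np.sin(t)*ax
    for bk in(0,80): print(g-54*z-bk*z, togo(g-54*z-bk*z))
```

```text
[ 437.86440537 -230.86094016   22.        ] [ 541.55384273 -286.92903677   34.        ] [ 464.19441172 -245.62915353   34.        ] 117.87760972943799 87.69356830033226 151.59853475158366
grasp [ 490.53493099 -259.3415279    28.        ]
[ 463.28984028 -244.60926185   72.23421039] [0.28178811 0.07185864 1.64209794]
[ 422.92674293 -222.78368251  137.76637393] [0.74231925 0.07211915 0.98794887]
```

```bash
python3 -m jog '[0.3,0.035,0.2,0,0,0,1,0.3,0.035,0.2,0,0,0,1,0.14,0,0,0,0,0,1,0,0,0,0,-0.078,0,1,0,0,0,0,-0.078,0,1,0,0,0,0,-0.078,0,1,0,0,0,0,-0.078,0,1,0,0,0,0,-0.077,0,1]'
python3 -m jog '[0,0,0,0,0,0,1,0,0,0,0,0,0,1]'
python3 q.py
python3 - <<'E'
from h import *
print(togo([422.9,-222.8,137.8]),togo([463.3,-244.6,72.2]))
E
```

```text
clock: 9.25
tcp_pos: [423.6, -223.5, 197.6]
eef_rot: [0.623, 2.46, -0.2]
force: [-0.2, 0.5, 0.4]
gripper_width: 85.5
grasp_force: 0.0
clock: 9.45
tcp_pos: [423.5, -223.6, 197.4]
eef_rot: [0.626, 2.467, -0.197]
force: [0.9, 1.0, 0.3]
gripper_width: 85.7
grasp_force: 0.0
[np.float64(-0.689), np.float64(-0.5332), np.float64(2.3442), np.float64(0.162), np.float64(0.7373), np.float64(-1.8491)] [np.float64(423.5), np.float64(-223.6), np.float64(197.4)] [[-0.721, 0.477, 0.502], [0.391, 0.879, -0.273], [-0.572, -0.0, -0.821]]
[0.34785722 0.00435875 0.48421954] [0.34615801 0.00587305 1.28488853]
```

```bash
python3 -m jog '[0.17,0,0.24,0,0,0,1,0.17,0,0.24,0,0,0,1,0,0,0.2,0,0,0,1,0,0,0.2,0,0,0,1,0,0,0.2,0,0,0,1,0,0,0.2,0,0,0,1,0,0,0,0,0,0,1]'
python3 q.py
python3 - <<'E'
from h import *
print(togo([463.3,-244.6,72.2]))
E
python3 -m jog '[0,0,0,0,0,0,0.4,0,0,0,0,0,0,0.4,0,0,0,0,0,0,0.4,0,0,0,0,0,0,0.4,0,0,0,0,0,0,0.4,0,0,0,0,0,0,0.4]' 50
```

```text
clock: 10.15
tcp_pos: [464.4, -245.9, 71.4]
eef_rot: [0.627, 2.469, -0.195]
force: [-0.0, 0.4, 0.6]
gripper_width: 85.4
grasp_force: 0.0
[np.float64(-0.6672), np.float64(-0.1218), np.float64(2.2845), np.float64(0.2558), np.float64(0.392), np.float64(-1.9477)] [np.float64(464.4), np.float64(-245.9), np.float64(71.4)] [[-0.723, 0.477, 0.5], [0.393, 0.879, -0.271], [-0.569, 0.001, -0.822]]
[ 0.00849346  0.00586359 -0.01542994]
clock: 10.75
tcp_pos: [464.3, -246.1, 75.0]
eef_rot: [0.626, 2.462, -0.199]
force: [-4.4, 3.2, 7.6]
gripper_width: 47.2
grasp_force: 53.8
```

```bash
python3 -m jog '[-0.17,0,-0.246,0,0,0,0.4,-0.17,0,-0.246,0,0,0,0.4,-0.17,0,-0.246,0,0,0,0.4,-0.17,0,-0.246,0,0,0,0.4,-0.17,0,-0.246,0,0,0,0.4,-0.17,0,-0.246,0,0,0,0.4,0,0,0,0,0,0,0.4]'
python3 -m jog '[0,0,0,0,0.08,0,0.4,0,0,0,0,0.08,0,0.4,0,0,0,0,0.08,0,0.4,0,0,0,0,0.08,0,0.4,0,0,0,0,0.08,0,0.4,0,0,0,0,0.08,0,0.4,0,0,0,0,0.08,0,0.4]';python3 q.py
python3 -m jog '[0,0,0,0,0.08,0,0.4,0,0,0,0,0.08,0,0.4,0,0,0,0,0.08,0,0.4,0,0,0,0,0.08,0,0.4,0,0,0,0,0.08,0,0.4,0,0,0,0,0.04,0,0.4,0,0,0,0,0,0,0.4]';python3 q.py
```

```text
clock: 11.45
tcp_pos: [464.2, -246.4, 259.0]
eef_rot: [0.624, 2.455, -0.203]
force: [1.3, 0.1, -0.7]
gripper_width: 47.1
grasp_force: 52.7
clock: 12.15
tcp_pos: [462.4, -244.9, 251.3]
eef_rot: [-0.709, -2.784, -0.099]
force: [-0.4, -0.6, -1.8]
gripper_width: 47.3
grasp_force: 52.6
[np.float64(-0.6167), np.float64(-0.0102), np.float64(1.7793), np.float64(-0.0319), np.float64(1.6462), np.float64(-1.687)] [np.float64(462.4), np.float64(-244.9), np.float64(251.3)] [[-0.845, 0.478, -0.239], [0.46, 0.878, 0.13], [0.272, 0.0, -0.962]]
clock: 12.85
tcp_pos: [462.3, -245.0, 249.3]
eef_rot: [-0.54, -2.123, -0.284]
force: [-0.1, -0.4, -1.9]
gripper_width: 47.0
grasp_force: 52.7
[np.float64(-0.5974), np.float64(0.3256), np.float64(1.5509), np.float64(-0.1019), np.float64(2.225), np.float64(-1.69)] [np.float64(462.3), np.float64(-245.0), np.float64(249.3)] [[-0.501, 0.478, -0.722], [0.272, 0.878, 0.393], [0.822, 0.001, -0.57]]
```

```bash
cat > bot.py <<'E'
from h import *
import sys
S=get_image("side");C=get_image("scene")
s=monitor.read_state();r=R.from_rotvec(s["eef_rot"]).as_matrix();g=s["tcp_pos"]+54*r[:,2];print("g",g)
def tri(lo,hi,p0):
    pts=[]
    for im in(S,C):
        m=cv2.inRange(cv2.cvtColor(im["image"],cv2.COLOR_BGR2HSV),lo,hi)
        p=proj(im,p0)[0].astype(int);w=np.zeros_like(m);cv2.circle(w,p.tolist(),32,255,-1);m&=w
        n,l,st,ce=cv2.connectedComponentsWithStats(m);k=1+np.argmax(st[1:,4]);pts.append((ce[k],st[k].tolist(),ray(im,[ce[k]])))
    A=np.zeros((3,3));b=np.zeros(3)
    for _,_,(c,v) in pts:
        v=v[0]/np.linalg.norm(v[0]);M=np.eye(3)-np.outer(v,v);A+=M;b+=M@c
    x=np.linalg.solve(A,b);print([(q[0].round(1),q[1]) for q in pts],x.round(1));return x
cap=tri((5,150,100),(18,255,255),g+[0,0,52]);lab=tri((105,110,50),(125,255,255),g-[0,0,20])
d=cap-lab;print("tilt deg",np.degrees(np.arctan2(np.hypot(*d[:2]),d[2])),d)
a=S["image"];p=proj(S,g)[0].astype(int);b=C["image"];q=proj(C,g)[0].astype(int)
cr=lambda im,p:cv2.resize(im[max(p[1]-70,0):max(p[1]-70,0)+140,max(p[0]-65,0):max(p[0]-65,0)+130],(390,420),interpolation=2)
cv2.imwrite(f"pics/{sys.argv[1]}.png",np.hstack([cr(a,p),cr(b,q)]))
E
python3 bot.py b1
```

```text
g [ 423.63787101 -223.88027943  220.52867453]
[(array([267.9, 275.9]), [263, 269, 11, 14, 127]), (array([282.5, 139.5]), [278, 135, 10, 10, 95])] [ 412.7 -217.9  272.2]
[(array([263.9, 302.2]), [261, 298, 8, 8, 25]), (array([285.2, 168.3]), [276, 162, 17, 12, 97])] [ 395.1 -225.1  182.8]
tilt deg 12.001948469683557 [17.58571996  7.22281952 89.42582672]
```

View pics/b1.png

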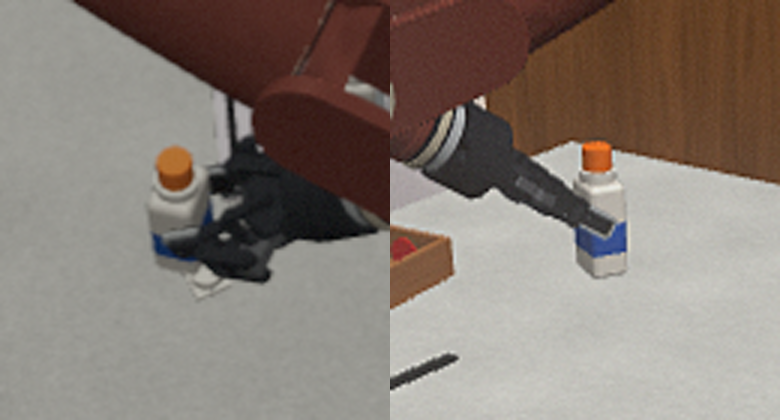

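The crop shows the bottle hanging upright in the fingers in both views, with its cap at side (268,276). The fingers cover part of the label, which biases the computed 12° tilt.

```bash
python3 -m jog '[-0.013,0.388,-0.019,0,0,0,0.4,-0.013,0.388,-0.019,0,0,0,0.4,-0.013,0.388,-0.019,0,0,0,0.4,-0.013,0.388,-0.019,0,0,0,0.4,-0.013,0.388,-0.019,0,0,0,0.4,-0.013,0.388,-0.019,0,0,0,0.4,-0.013,0.388,-0.019,0,0,0,0.4,-0.013,0.388,-0.019,0,0,0,0.4]'
python3 -m jog '[-0.013,0.388,-0.019,0,0,0,0.4,-0.013,0.388,-0.019,0,0,0,0.4,0,0,0,0.064,0,-0.044,0.4,0,0,0,0.064,0,-0.044,0.4,0,0,0,0.064,0,-0.044,0.4,0,0,0,0,0,0,0.4,0,0,0,0,0,0,0.4]';python3 q.py
python3 bot.py b2
python3 -c "
from h import *
print(togo([668,84.5,140]),togo([668,84.5,97]))"
```

```text
clock: 13.75
tcp_pos: [627.9, 20.0, 253.7]
eef_rot: [-0.543, -2.13, -0.282]
force: [0.3, 0.2, -1.7]
gripper_width: 47.1
grasp_force: 52.7
clock: 14.45
tcp_pos: [668.5, 84.8, 253.5]
eef_rot: [-0.149, -2.178, -0.073]
force: [-0.6, -0.4, -1.3]
gripper_width: 47.1
grasp_force: 52.8
[np.float64(-0.0141), np.float64(0.6386), np.float64(1.1204), np.float64(0.1342), np.float64(2.3339), np.float64(-1.4057)] [np.float64(668.5), np.float64(84.8), np.float64(253.5)] [[-0.569, 0.134, -0.811], [0.08, 0.991, 0.108], [0.819, -0.003, -0.574]]
g [624.64420804  89.78331692 222.48527426]
[(array([323.2, 165.1]), [319, 160, 10, 12, 97]), (array([342.1, 188.5]), [336, 182, 13, 14, 161])] [613.2  93.6 275. ]
[(array([322.2, 191.9]), [317, 187, 14, 9, 62]), (array([340.3, 224.1]), [329, 218, 25, 13, 197])] [607.6  86.5 186.3]
tilt deg 5.842165029459258 [ 5.68017876  7.07364117 88.66294593]
[-0.92609814  0.00863284  0.65581698] [-1.27821033  0.00995633  0.90262713]
```

```bash
python3 -m jog '[-0.205,0,0.144,0,0,0,0.4,-0.205,0,0.144,0,0,0,0.4,-0.205,0,0.144,0,0,0,0.4,-0.205,0,0.144,0,0,0,0.4,-0.205,0,0.144,0,0,0,0.4,-0.08,0,0.056,0,0,0,0.4,-0.08,0,0.056,0,0,0,0.4,-0.065,0,0.045,0,0,0,0.4]'
python3 -m jog '[0,0,0,0,0,0,0.4,-0.016,0,0.011,0,0,0,0.4,0,0,0,0,0,0,0.4]'
python3 -m jog '[-0.016,0,0.011,0,0,0,0.4,0,0,0,0,0,0,0.4]'
python3 bot.py b3
```

```text
clock: 15.35
tcp_pos: [668.7, 83.7, 100.9]
eef_rot: [-0.147, -2.178, -0.073]
force: [0.4, 0.2, -0.9]
gripper_width: 46.8
grasp_force: 52.7
clock: 15.65
tcp_pos: [668.8, 84.1, 99.4]
eef_rot: [-0.146, -2.179, -0.072]
force: [0.0, -0.7, -1.5]
gripper_width: 46.7
grasp_force: 52.7
clock: 15.85
tcp_pos: [668.6, 84.1, 97.1]
eef_rot: [-0.146, -2.178, -0.072]
force: [1.0, 0.2, -0.3]
gripper_width: 47.1
grasp_force: 52.7
g [624.75767299  89.81377715  66.16938333]
[(array([323.2, 206.8]), [319, 202, 9, 11, 74]), (array([340.2, 252.9]), [335, 247, 12, 13, 137])] [613.1  92.6 118.4]
[(array([322.3, 229.9]), [318, 227, 12, 6, 49]), (array([344.7, 287.1]), [338, 282, 13, 9, 37])] [606.6  97.3  19.1]
tilt deg 4.62632381827022 [ 6.52143151 -4.68999019 99.26716299]
```

View pics/b3.png

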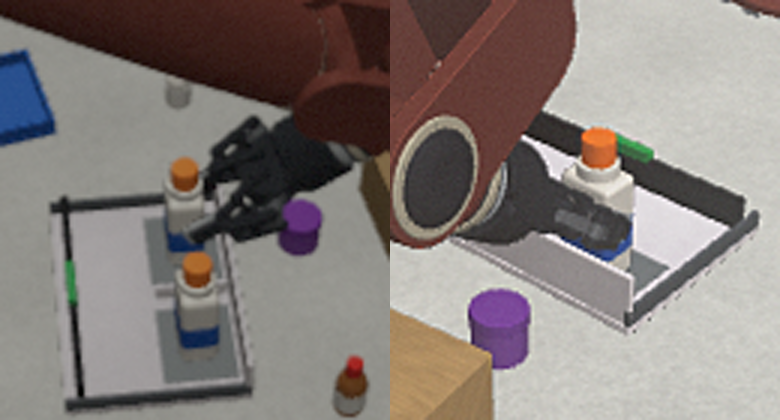

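The bottle stands upright over the left bay, about 1–2 mm above its floor, with the cap at crop (183,173). The gripper clears the back wall.

```bash
python3 -m jog '[-0.012,0,0.009,0,0,0,0.4,0,0,0,0,0,0,0.4]'
python3 -m jog '[-0.012,0,0.009,0,0,0,0.4,0,0,0,0,0,0,0.4]'
```

```text
clock: 16.15
tcp_pos: [668.7, 84.0, 97.1]
eef_rot: [-0.146, -2.177, -0.072]
force: [-0.8, 0.3, 4.7]
gripper_width: 47.1
grasp_force: 53.3
clock: 16.35
tcp_pos: [668.8, 84.0, 97.0]
eef_rot: [-0.145, -2.176, -0.073]
force: [-0.8, -0.3, 9.9]
gripper_width: 47.3
grasp_force: 53.5
```

```bash
python3 -m jog '[0,0,0,0,0,0,0.62,0,0,0,0,0,0,0.62,0,0,0,0,0,0,0.62,0,0,0,0,0,0,0.8,0,0,0,0,0,0,1,0,0,0,0,0,0,1]'
python3 bot.py b4
python3 -m jog '[0,0,-0.1,0,0,0,1,0,0,-0.2,0,0,0,1,0,0,-0.2,0,0,0,1,0,0,-0.2,0,0,0,1,0,0,-0.2,0,0,0,1,0,0,0,0,0,0,1]';python3 q.py
python3 - <<'E'
from h import *
a=get_image("side")["image"][150:300,220:400];b=get_image("scene")["image"][170:330,240:430]
cv2.imwrite("pics/b5.png",np.hstack([cv2.resize(a,(400,333),interpolation=2),cv2.resize(b,(396,333),interpolation=2)]))
E
```

```text
clock: 16.95
tcp_pos: [668.2, 84.0, 93.4]
eef_rot: [-0.146, -2.177, -0.072]
force: [0.6, -0.5, -0.4]
gripper_width: 85.4
grasp_force: 0.0
g [624.39556228  89.7590805   62.63961324]
[(array([323.4, 206.9]), [320, 202, 9, 11, 73]), (array([339.9, 253. ]), [335, 247, 11, 13, 133])] [613.5  92.1 118.2]
[(array([322.2, 229.3]), [318, 227, 11, 6, 50]), (array([342. , 289.6]), [340, 289, 5, 2, 5])] [610.1  97.1  16.7]
tilt deg 3.4127337739774055 [  3.40817816  -5.00551125 101.5468644 ]
clock: 17.65
tcp_pos: [743.6, 73.9, 147.9]
eef_rot: [-0.147, -2.183, -0.073]
force: [0.3, -0.0, 0.5]
gripper_width: 85.0
grasp_force: 0.0
[np.float64(-0.0246), np.float64(0.9122), np.float64(0.8874), np.float64(0.1159), np.float64(2.2908), np.float64(-1.4292)] [np.float64(743.6), np.float64(73.9), np.float64(147.9)] [[-0.572, 0.133, -0.809], [0.079, 0.991, 0.107], [0.816, -0.003, -0.578]]
```

View pics/b5.png

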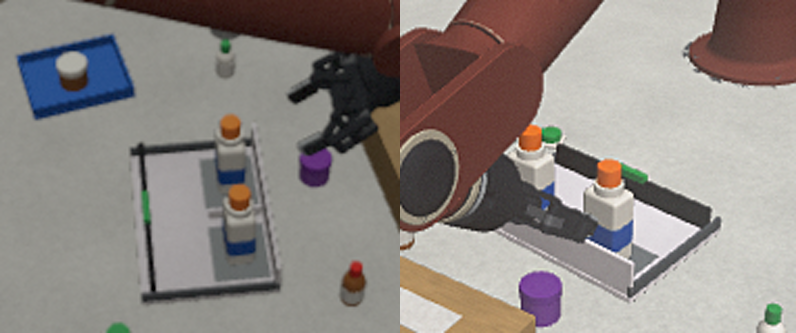

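In the crop both bottles stand upright in the holder, the placed one at (231,150), and the pot is in the tray at (72,70). The fence is still open. I'll now lift clear and go round to its robot side.

```bash
python3 -m jog '[0.326,0,-0.231,0,0,0,1,0.326,0,-0.231,0,0,0,1,0.326,0,-0.231,0,0,0,1,0.326,0,-0.231,0,0,0,1]'
python3 -m jog '[0,0,0,0,-0.083,0,0,0,0,0,0,-0.083,0,0,0,0,0,0,-0.083,0,0,0,0,0,0,-0.083,0,0,0,0,0,0,-0.083,0,0,0,0,0,0,-0.083,0,0]' 30
python3 -m jog '[0,0,0,0,-0.083,0,0,0,0,0,0,-0.083,0,0,0,0,0,0,-0.083,0,0,0,0,0,0,-0.083,0,0,0,0,0,0,0,0,0]';python3 q.py
python3 - <<'E'
from h import *
h=lambda x,y,z:np.array([604.2+.991*x+.133*y,32.6-.133*x+.991*y,z])
z=R.from_rotvec(monitor.read_state()["eef_rot"]).as_matrix()[:,2]
for x,tz in((-146,200),(-146,20),(-56,20)): print(h(x,0,tz)-73*z,togo(h(x,0,tz)-73*z))
E
```

```text
clock: 18.15
tcp_pos: [741.5, 75.0, 305.4]
eef_rot: [-0.146, -2.175, -0.072]
force: [-0.5, 0.1, -0.0]
gripper_width: 85.6
grasp_force: 0.0
clock: 18.75
tcp_pos: [741.6, 75.0, 304.3]
eef_rot: [-0.197, -2.961, -0.012]
force: [-0.1, 0.1, -0.8]
gripper_width: 0.4
grasp_force: 0.0
clock: 19.25
tcp_pos: [739.0, 75.5, 302.0]
eef_rot: [0.183, 2.798, -0.037]
force: [0.3, -0.0, -0.1]
gripper_width: 0.0
grasp_force: 0.0
[np.float64(0.0165), np.float64(0.1796), np.float64(1.4983), np.float64(-0.0581), np.float64(1.1301), np.float64(-1.4074)] [np.float64(739.0), np.float64(75.5), np.float64(302.0)] [[-0.935, 0.131, 0.328], [0.123, 0.991, -0.047], [-0.332, -0.004, -0.943]]
[435.5367647   55.45688645 268.86411437] [ 2.92364423 -0.59573881 -0.67451402]
[435.5367647   55.45688645  88.86411437] [ 3.52087407 -0.58887471  1.02350524]
[524.7267647   43.48688645  88.86411437] [ 2.67195934 -0.59049524  1.32209333]
```

```bash
python3 -m jog '[0.365,-0.074,-0.084,0,0,0,0,0.365,-0.074,-0.084,0,0,0,0,0.365,-0.074,-0.084,0,0,0,0,0.365,-0.074,-0.084,0,0,0,0,0.365,-0.074,-0.084,0,0,0,0,0.365,-0.074,-0.084,0,0,0,0,0.365,-0.074,-0.084,0,0,0,0,0.365,-0.074,-0.084,0,0,0,0]'
python3 -m jog '[0.1,0,0.283,0,0,0,0,0.1,0,0.283,0,0,0,0,0.1,0,0.283,0,0,0,0,0.1,0,0.283,0,0,0,0,0.1,0,0.283,0,0,0,0,0.09,0,0.25,0,0,0,0,0,0,0,0,0,0,0]';python3 q.py
python3 - <<'E'
from h import *
h=lambda x,y,z:np.array([604.2+.991*x+.133*y,32.6-.133*x+.991*y,z])
z=R.from_rotvec(monitor.read_state()["eef_rot"]).as_matrix()[:,2]
for x,tz in((-146,20),(-60,20)): print(h(x,0,tz)-73*z,togo(h(x,0,tz)-73*z))
E
```

```text
clock: 20.05
tcp_pos: [437.9, 55.3, 269.7]
eef_rot: [0.185, 2.797, -0.036]
force: [0.4, -0.2, 0.5]
gripper_width: 0.1
grasp_force: 0.0
clock: 20.75
tcp_pos: [436.7, 54.8, 89.0]
eef_rot: [0.186, 2.805, -0.037]
force: [-0.1, -0.4, -0.5]
gripper_width: -0.2
grasp_force: 0.0
[np.float64(-0.0263), np.float64(-0.3214), np.float64(2.355), np.float64(-0.0549), np.float64(0.7798), np.float64(-1.4322)] [np.float64(436.7), np.float64(54.8), np.float64(89.0)] [[-0.938, 0.133, 0.322], [0.124, 0.991, -0.047], [-0.325, -0.004, -0.946]]
[436.03373118  55.45506861  89.03523402] [ 0.00678975  0.00605676 -0.00297256]
[521.25973118  44.01706861  89.03523402] [-0.80641526  0.00565036  0.27654012]
```

Now push: 86 mm along the holder's x, slowly, watching the force.

```bash
python3 -m jog '[-0.1,0,0.035,0,0,0,0,-0.1,0,0.035,0,0,0,0,-0.1,0,0.035,0,0,0,0,-0.1,0,0.035,0,0,0,0,-0.1,0,0.035,0,0,0,0,-0.1,0,0.035,0,0,0,0]'
python3 -m jog '[-0.08,0,0.027,0,0,0,0,-0.08,0,0.027,0,0,0,0,-0.04,0,0.013,0,0,0,0,0,0,0,0,0,0,0]'
python3 - <<'E'
from h import *
i=get_image("wrist")
m=cv2.inRange(cv2.cvtColor(i["image"],cv2.COLOR_BGR2HSV),(50,120,60),(75,255,255));n,l,st,ce=cv2.connectedComponentsWithStats(m)
for k in range(1,n):
    if st[k,4]>30:
        p=onz(i,[ce[k]],47)[0];d=p[:2]-[604.2,32.6];print(st[k].tolist(),p,"hx",d@[.991,-.133])
E
```

```text
clock: 21.35
tcp_pos: [503.7, 46.4, 94.2]
eef_rot: [0.185, 2.794, -0.036]
force: [-2.6, 1.5, -1.5]
gripper_width: -0.3
grasp_force: 1.3
clock: 21.75
tcp_pos: [524.2, 43.5, 94.4]
eef_rot: [0.185, 2.794, -0.037]
force: [-2.8, 1.6, -1.0]
gripper_width: 0.1
grasp_force: 1.7
[259, 357, 21, 18, 231] [546.34306653  19.94499781  47.        ] hx -55.65310578035813
[362, 357, 22, 19, 273] [551.61214102  59.88290536  47.        ] hx -55.74319466494623
```

```bash
python3 -m jog '[-0.047,0,0.018,0,0,0,0,-0.047,0,0.018,0,0,0,0,0,0,0,0,0,0,0]'
python3 -m jog '[-0.02,0,0.008,0,0,0,0,0,0,0,0,0,0,0]'
python3 -m jog '[-0.02,0,0.008,0,0,0,0,0,0,0,0,0,0,0]'
```

```text
clock: 22.1
tcp_pos: [526.7, 43.3, 90.3]
eef_rot: [0.186, 2.817, -0.037]
force: [-40.5, 4.5, 24.8]
gripper_width: -0.0
grasp_force: 20.1
clock: 22.3
tcp_pos: [527.2, 43.2, 90.3]
eef_rot: [0.186, 2.822, -0.037]
force: [-53.4, 6.0, 37.6]
gripper_width: 0.2
grasp_force: 26.7
clock: 22.5
tcp_pos: [527.8, 43.2, 90.3]
eef_rot: [0.186, 2.828, -0.038]
force: [-67.5, 7.7, 50.6]
gripper_width: 0.3
grasp_force: 33.6
```

That is a hard stop, so I'll back off and check.

```bash
python3 -m jog '[0.1,0,-0.04,0,0,0,0,0.25,0,-0.3,0,0,0,0,0.3,0,-0.4,0,0,0,0,0.2,0,-0.4,0,0,0,0,0.1,0,-0.4,0,0,0,0,0,0,0,0,0,0,0,0,0,0,0,0,0,0]'
cat > fin.py <<'E'
from h import *
h=lambda p:(np.array([[.991,-.133],[.133,.991]])@(p[:2]-[604.2,32.6])).round(1)
print("force",monitor.read_state()["force"])
for n in("side","scene","wrist"):
    i=get_image(n);hs=cv2.cvtColor(i["image"],cv2.COLOR_BGR2HSV);x0,x1=(0,640) if n=="wrist" else (220,420)
    for nm,lo,hi,z,mn in(("green",(50,120,60),(75,255,255),45,12),("orange",(5,150,110),(18,255,255),117,30)):
        m=cv2.inRange(hs,lo,hi);m[:,:x0]=0;m[:,x1:]=0
        _,_,st,ce=cv2.connectedComponentsWithStats(m)
        for k in range(1,len(st)):
            if st[k,4]>mn: print(n,nm,st[k].tolist(),"holder xy",h(onz(i,[ce[k]],z)[0]))
E
python3 fin.py
```

```text
clock: 23.2
tcp_pos: [399.3, 60.6, 210.1]
eef_rot: [0.184, 2.785, -0.037]
force: [-0.2, 0.1, -1.1]
gripper_width: -0.3
grasp_force: 0.0
force [-0.23209817  0.11149539 -1.1417666 ]
side green [320, 168, 3, 6, 15] holder xy [ 18.2 292.1]
side green [309, 234, 4, 14, 36] holder xy [-43.2   0.6]
side green [268, 296, 10, 10, 76] holder xy [-159.7 -191.1]
side orange [320, 202, 8, 7, 46] holder xy [ 1.5 69.1]
side orange [323, 233, 10, 8, 61] holder xy [ -0.4 -48.8]
scene green [308, 232, 9, 7, 43] holder xy [-118.6 -132.7]
scene green [416, 316, 4, 5, 15] holder xy [2.00e-01 2.67e+02]
scene orange [371, 0, 7, 9, 31] holder xy [-11311.1  -7853.9]
scene orange [369, 0, 37, 64, 1296] holder xy [-4658.2 -2950.3]
scene orange [386, 51, 14, 18, 59] holder xy [-2481.  -1439.1]
scene orange [375, 65, 10, 12, 40] holder xy [-2057.  -1256.3]
scene orange [365, 82, 12, 61, 244] holder xy [-972.5 -562.7]
scene orange [297, 230, 11, 13, 117] holder xy [ -1.1 -59.3]
scene orange [335, 247, 11, 13, 131] holder xy [ 0.5 59. ]
wrist green [50, 182, 51, 42, 1539] holder xy [-180.8 -149.7]
wrist green [621, 386, 19, 23, 263] holder xy [ 35.9 294.3]
wrist orange [189, 437, 14, 10, 55] holder xy [-26.9 -89.3]
```

The fence tab is at holder x ≈ -43 mm, where fully in is -42. Both caps sit over their bay centres, so I'm handing the job in.

```bash
python3 -c "
from station import job
print(job.finish_job())"
```

```text
the job is handed in; nothing more can be done
None
```

I handed the job in at about 23 s. The pot is upright in the tray, the fallen bottle is upright in the left bay, the fence is about 1 mm from fully in by camera, and the other bottle is still in place; the hand-in call did not report a verdict.

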